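# Shut down the board preheater

### The job

Shut down the board preheater on the repair bench: first turn its black heat dial fully anticlockwise (seen from above) to its end stop, so that it is off. Then lift the aluminium guard cover by its handle and set it down over the heating plate, with both ear holes over the brass pegs, so that it sits flush on the preheater; lower it, do not drop it, and leave the dial off. Do not disturb the bottle, tape roll, screwdriver and phone.

Things in the scene. Friction and masses are not known exactly. Their poses are not given: they have to be found in the camera images.
- heater: White board preheater fixed to the bench, 220 (x) x 330 (y) x 60 mm high. Origin: centre of its underside on the bench, z up. On its flat top (deck): a dark heating plate 100 x 110 mm, 10 mm thick, centred at y = +50 mm; two upright brass pegs at x = -79 and +79 mm, y = +50 mm; the dial at x = 0, y = -115 mm.
- seat (a point): Point on the deck, 60 mm above the bench, midway between the two pegs, axes as the preheater's. The seated cover's origin belongs here. The pegs stand at x = -79 and +79 mm in this frame, 10 mm in diameter, 25 mm high above the deck, the top 9 mm tapering to a 3 mm tip.
- dial_grip (a point): Point on the dial's upright axis at the height to grip, 97 mm above the bench; it turns with the dial. The dial is a black disc 60 mm in diameter with a raised bar across it, 57 mm long (this point's x), 14 mm thick (its y), from 74 to 104 mm above the bench; grip it across the 14 mm. A white line on the bar points to the point's -x.
- dial (a joint): Dial angle in rad: 0 is off, the anticlockwise end stop (white line at the big red dot, towards the preheater's -x); it grows clockwise seen from above, to a stop at 4.7. It starts at 1.3 to 2.8. Friction 0.06 N m; it stays where it is left; the stops are rigid. More than one grasp may be needed.
- cover: Loose aluminium guard cover, open underneath, 0.26 to 0.44 kg. Origin: centre of its underside, z up. Body 120 (x) x 140 (y) x 45 mm high. At each x end a flat ear 38 x 50 mm, 6 mm thick, level with the underside, with a through hole 14 mm in diameter at x = -79 and +79 mm, y = 0 (overall 196 mm along x). Fits either way round.
- bottle: Bystander: blue bottle, 60 mm in diameter, 110 mm high, standing; origin at the centre of its underside.
- tape: Bystander: roll of brown tape lying flat, 90 mm in diameter, 22 mm high; origin at the centre of its underside.
- driver: Bystander: red-handled screwdriver, 170 mm long, lying along its x axis, 26 mm thick; origin under its middle.
- phone: Bystander: white and black phone lying flat, 146 (x) x 71 (y) x 9 mm; origin at the centre of its underside.
- cover_handle (a point): Middle of the cover's black bar handle, 83 mm above the cover's underside, axes as the cover's. The bar is 110 mm long (x), 18 mm wide (y), 16 mm high, with 30 mm free below it between its two feet at x = -45 and +45 mm.
Mind the look-alikes: they are no part of the job. Of the things that look like the cover, take the one that is farthest to the robot's right at the start.

How it is judged:
On the way, in this order (a step that is already met when the one before it is completed fails the run):
1. the dial is turned anticlockwise to its end stop (off) (value of joint dial below 0.09 rad), for 0.2 s.
2. the cover is down on the preheater's deck with both pegs through its ears (horizontal distance between cover and seat below 0.006 m and z of cover in the frame of seat below 0.004 m and angle between the x axis of cover and the x axis of seat, either way round below 0.07 rad), for 0.2 s.
At the end, for the whole second after the job is handed in: The dial is at its off stop (within 0.09 rad) and the cover lies at rest, flush on the preheater's deck (underside within 4 mm of it, level within 0.04 rad, centred within 6 mm and lined up within 0.07 rad), both pegs through its ears, released (all of step 2 and value of joint dial below 0.09 rad and z of cover in the frame of seat above -0.004 m and angle between cover's own z axis and vertical below 0.04 rad and linear speed of cover below 0.02 m/s); the robot touches nothing.
It fails at once if the cover falls (faster than 0.5 m/s, out of the fingers) (linear speed of cover above 0.5 m/s and contact force between the fingers and cover below 0.1 N).
It fails at once if a bystander (bottle, tape roll, screwdriver, phone) is moved more than 30 mm, or the bottle is tipped over (distance of any of bottle, tape, driver, phone from where it was at the start of the episode above 0.03 m or angle between bottle's own z axis and vertical above 0.5 rad).
It also fails if it takes over 72 s, if anything falls off the work surface, if the arm or the gripper's body presses on something with over 40 N, if the wrist force passes 120 N, or if a joint passes its speed limit or range.

### The arm

A 7-joint arm with a two-finger parallel gripper is mounted at the origin on the work surface. World frame = base frame: x ahead of the robot, y to its left, z up, the work surface at z = 0. Lengths are in m, angles in rad, forces in N, time in s.
With the tool pointing down it reaches from about 0.4 to 0.875 m from the base axis. Payload 19.3 kg.
Tool frame: the origin (TCP) lies at the very end of the fingers, on their centre line; the grasp point (between the pads) lies 19 mm behind it; z points along the fingers, y is the line along which they close (so a half turn about z gives the same grasp; the last joint's range is limited). The gripper opens to 85 mm and grips with 20 to 120 N. Pads are 22 mm wide; open, the fingers measure 114 mm over their backs; the gripper's body (76 mm by 85 mm) begins 54 mm behind the grasp point. The pads swing forward as they close: fully open they stand 13 mm farther back than shut.
Start: joints at [-1.293, 0.521, -0.036, 1.599, 0.021, 1.021, -0.113], TCP at [0.213, 0.588, 0.231] pointing down, gripper open.
Joint ranges: [-2.91, 2.91], [-0.3, 2.13], [-1.5, 1.42], [0.17, 2.43], [-1.26, 4.41], [0.16, 1.93], [-2.52, 2.52]. Speed limits (rad/s): [1.89, 1.89, 2.39, 2.39, 3.01, 3.01, 3.01].

### API

Orientations are given as [roll, pitch, yaw] about the fixed x, y, z axes, in that order (R = Rz(yaw) Ry(pitch) Rx(roll)).
In Python, from workcell import observe, grab_frame, job_done gives the robot as it stands.
- The arm moves only by the tool move_arm, never from a script. Its argument "plan" is a list that holds one entry, the list of rows, each a list of 7 numbers: the shift along the tool's x, y, z each as a share of 0.02 m, from -1 to 1, then the turn, a rotation vector about the tool's x, y, z each as a share of 6 degrees, from -1 to 1, then the opening, from -1 (shut) to 1 (fully open). A call has exactly 10 rows; each row shifts and turns the commanded pose from where the row before left it, along the tool's axes as they then stand; what a row does not reach is not made up. A row lasts 1/10 s, in which the tool goes at most 50 mm and 8.59 degrees, less where a joint would pass 70% of its speed; a pose out of reach is approached as far as the arm can. A call with a number of a shift or a turn outside -1 to 1 is refused whole. A call with a gripper value outside its range is refused whole. The fingers move at their own pace and stop on an object; "grip_force" is the grip in N (left out, the last holds). Time passes only in rows, so rows that do not move let the fingers close, or fill a call up. It gives the time, the measured TCP pose, the force, the opening and the grip force at its end, in the units of the state.
- observe(): the state, without advancing time (a new reading comes with each control period).
- grab_frame(name): name is "scene" or "top" or "wrist"; returns a dict with "color" (420x560x3 uint8, red, green, blue), "intrinsics" (3x3 intrinsics, pixels), "position" and "orientation" of the camera in the world; the wrist camera has in their place "tool_from_camera" (4x4, takes a point from camera to tool coordinates, whose origin is the TCP and whose axes are the flange's). Camera axes: x right, y down, z forward; pixel columns grow to the right and rows downward; lengths in m; the calibration is good to about 2 mm. A picture is of the moment at which its call begins: read the wrist's pose just before it. There is no depth.
- job_done(): hands the job in; it is judged then, once.
The state is a dict: "clock": time; "qpos": joint angles; "qd": joint speeds; "joint_efforts": joint torques, N m; "position": TCP position; "tool_rot": TCP orientation; "force": force on the tool from outside, world axes, zero at the start; "moment": the same for the moment, N m; "grip_width": finger opening in m; "finger_force": force on a finger pad.
Only numpy, scipy, OpenCV 4.12 (cv2) and the standard library are available. Lean on these libraries where they do the work, as an engineer would, in place of code of your own. Each camera call takes 0.05 s, during which the arm holds its last target. There are 200 camera calls.

## Working session

There is one attempt and no reset: what is moved stays moved. The work goes in short steps, Python scripts to look and compute and a tool call to move; the robot and the scene stay as the last step left them, time stands still between calls to the robot, and variables do not carry over. Pictures are saved under pics/ and viewed, at most 10 in all, crops included, and the job is handed in when it is done.

Besides the shell and the picture viewer there is one more tool, called by a JSON object that holds its "method" and its "body". move_arm: Moves the arm, as the interface text tells. Shift numbers are shares of 0.02 m and turn numbers shares of 6 degrees, none past 1 either way. Its arguments: {"type":"object","properties":{"plan":{"type":"array"},"grip_force":{"type":"number"}},"required":["plan"]}

```bash
mkdir -p pics; ls; cat > h.py <<'E'
import numpy as np, cv2
from scipy.spatial.transform import Rotation as R
from workcell import observe, grab_frame, job_done
def cam(name):
    s=observe(); f=grab_frame(name)
    K=np.array(f["intrinsics"])
    if "tool_from_camera" in f:
        T=np.eye(4);T[:3,:3]=rot(s["tool_rot"]);T[:3,3]=s["position"]
        T=T@np.array(f["tool_from_camera"]); Rm,p=T[:3,:3],T[:3,3]
    else: Rm,p=rot(f["orientation"]),np.array(f["position"])
    return f["color"],K,Rm,p
def rot(o):
    o=np.array(o,float)
    if o.shape==(3,3): return o
    if o.shape==(3,): return R.from_euler('xyz',o).as_matrix()
    return R.from_quat(o).as_matrix()
def ray(c,u,v):
    return c[2]@np.linalg.inv(c[1])@np.array([u,v,1.])
def onplane(c,u,v,z):
    d=ray(c,u,v); return c[3]+d*(z-c[3][2])/d[2]
def tri(cs,uvs):
    A=np.zeros((3,3));b=np.zeros(3)
    for c,(u,v) in zip(cs,uvs):
        d=ray(c,u,v);d/=np.linalg.norm(d);P=np.eye(3)-np.outer(d,d);A+=P;b+=P@c[3]
    return np.linalg.solve(A,b)
def proj(c,X):
    q=c[1]@(c[2].T@(np.array(X)-c[3])); return q[:2]/q[2]
def save(c,n): cv2.imwrite(n,c[0][:,:,::-1])
E
python3 - <<'E'
from h import *
import pickle
print(observe())
cs={}
for n in("scene","top","wrist"):
    f=grab_frame(n); print(n,{k:v for k,v in f.items() if k!="color"})
    cs[n]=cam(n); save(cs[n],f"pics/{n}0.png")
pickle.dump(cs,open("c0.pkl","wb"))
E
```

```text
pics
{'clock': 0.0, 'qpos': array([-1.29316213,  0.52202631, -0.03631069,  1.60000156,  0.0212124 ,
        1.02107867, -0.11278874]), 'qd': array([ 0.00208053, -0.00073012,  0.00066659,  0.00133629, -0.00135694,
       -0.00101414,  0.00049921]), 'joint_efforts': array([-6.51345526e-04, -9.27095175e+01,  1.97944410e+00, -3.69913137e+01,
        1.77708274e-02,  8.25129915e-03, -4.26990471e-05]), 'position': array([0.21297295, 0.58724297, 0.23072056]), 'tool_rot': array([-3.14046835e+00,  9.86167492e-05,  2.79375168e+00]), 'force': array([ 0.28863518,  0.03238534, -0.02735244]), 'moment': array([-0.01919371,  0.0630237 , -0.01512793]), 'finger_force': 0.0, 'grip_width': 0.08519831972252115}
scene {'intrinsics': array([[400.86362313,   0.        , 274.85717546],
       [  0.        , 400.86362313, 212.04781056],
       [  0.        ,   0.        ,   1.        ]]), 'position': array([ 1.16155355, -0.38388388,  0.8237587 ]), 'orientation': array([-2.30158096,  0.01935452,  0.8756703 ])}
top {'intrinsics': array([[497.01348235,   0.        , 283.61632719],
       [  0.        , 497.01348235, 208.14097802],
       [  0.        ,   0.        ,   1.        ]]), 'position': array([0.37865732, 0.1143702 , 1.41355992]), 'orientation': array([-3.0229695 ,  0.0133601 , -1.56614802])}
wrist {'intrinsics': array([[362.98475702,   0.        , 278.01704265],
       [  0.        , 362.98475702, 205.42235103],
       [  0.        ,   0.        ,   1.        ]]), 'tool_from_camera': array([[-2.91662375e-04, -9.57111250e-01, -2.89720504e-01,
         7.37124866e-02],
       [ 9.99999701e-01, -7.16098913e-05, -7.70134151e-04,
         1.00608722e-03],
       [ 7.16357206e-04, -2.89720642e-01,  9.57110984e-01,
        -1.41899876e-01],
       [ 0.00000000e+00,  0.00000000e+00,  0.00000000e+00,
         1.00000000e+00]])}
```

View pics/top0.png

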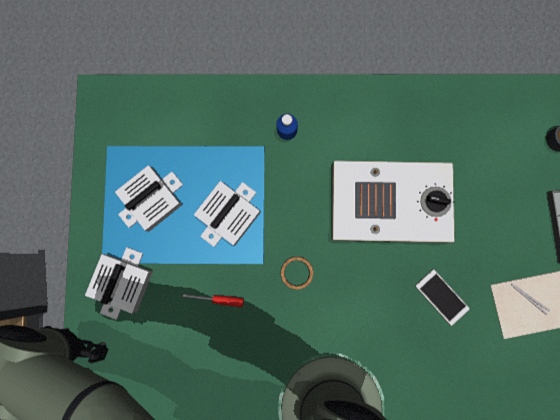

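View pics/scene0.png

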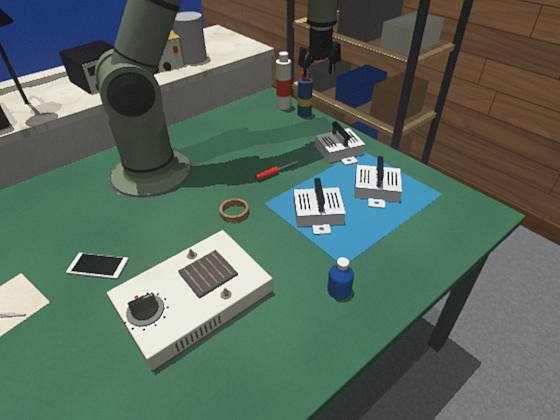

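The top picture shows three cover look-alikes at (148,197), (227,212) and (118,283). The robot's right is image right, so (227,212) is the candidate. The preheater is at (393,202) with its dial at about (436,201) and pegs at (375,172) and (375,229). I'll check the choice in a close crop.

```bash
python3 - <<'E'
from h import *
import pickle
cs=pickle.load(open("c0.pkl","rb"))
t=cs["top"][0][:,:,::-1]; s=cs["scene"][0][:,:,::-1]
def crop(i,u0,u1,v0,v1,w,h): return cv2.resize(i[v0:v1,u0:u1],(w,h),interpolation=cv2.INTER_CUBIC)
a=np.hstack([crop(t,180,280,165,265,300,300),crop(t,325,465,152,252,420,300)])
b=np.hstack([crop(s,280,380,165,245,360,290),crop(s,100,280,225,370,360,290)])
a=cv2.resize(a,(720,300))
cv2.imwrite("pics/crop0.png",np.vstack([a,b]))
# rough poses
c=cs["top"]
print("cover",onplane(c,227,212,.083),"heater",onplane(c,393,202,.06),"dial",onplane(c,436,201,.08), [onplane(c,375,v,.085) for v in(172,229)])
for n,p in dict(ears1=(248,189),ears2=(210,236),bottle=(287,125),tape=(297,272),driver=(228,300),cov2=(148,197),phone=(442,298)).items(): print(n,onplane(c,*p,.005).round(3))
E
```

```text
cover [0.52621504 0.28559628 0.083     ] heater [ 0.5577604  -0.16632536  0.06      ] dial [ 0.558167   -0.27782553  0.08      ] [array([ 0.6362837 , -0.11426631,  0.085     ]), array([ 0.4815402 , -0.11162661,  0.085     ])]
ears1 [0.601 0.236 0.005]
ears2 [0.466 0.343 0.005]
bottle [0.79  0.125 0.005]
tape [0.366 0.096 0.005]
driver [0.287 0.288 0.005]
cov2 [0.577 0.524 0.005]
phone [ 0.296 -0.308  0.005]
```

View pics/crop0.png

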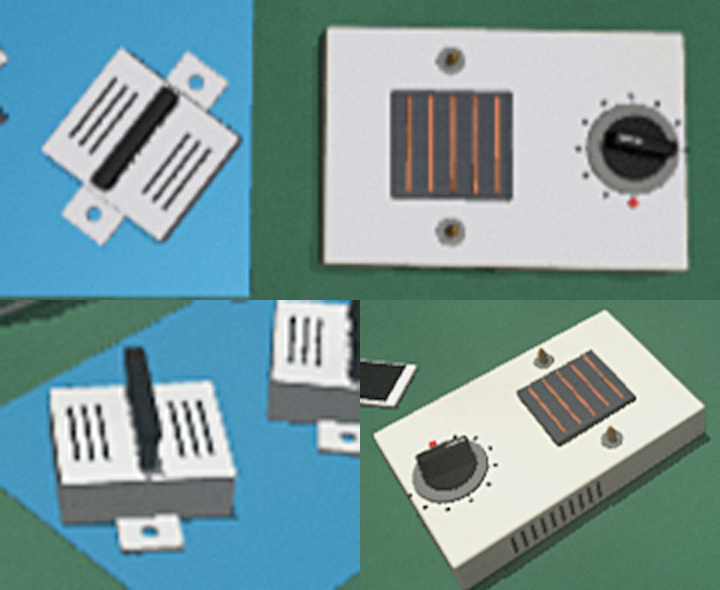

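The crop confirms it: the right-hand cover at top (227,212) has its handle along the ear line. The white line on the dial points left (world +y), so the dial sits at about 1.7 rad. I'll head for the cover first, look at it with the wrist camera on the way, then go on to the dial.

```bash
cat >> h.py <<'E'
def go(xyz,yaw_deg=None):
    "tool-axis shift (in rows of 20 mm) and turn (in rows of 6 deg); also tilt errors"
    s=observe(); Rt=rot(s["tool_rot"]); d=Rt.T@(np.array(xyz)-s["position"])
    print("t %.2f"%s["clock"],"at",s["position"].round(4),"rpy",np.degrees(s["tool_rot"]).round(2),"F",s["force"].round(1),"w",round(s["grip_width"],4))
    print(" shift mm",(d*1e3).round(1),"units",(d/.02).round(2))
    if yaw_deg is not None:
        rv=(R.from_matrix(Rt).inv()*R.from_euler('xyz',[180,0,yaw_deg],degrees=True)).as_rotvec(degrees=True)
        print(" turn deg",rv.round(2),"units",(rv/6).round(2)); d2=R.from_euler('xyz',[180,0,yaw_deg],degrees=True).as_matrix().T@(np.array(xyz)-s["position"]); print(" shift units if turned first",(d2/.02).round(2))
E
python3 -c "
from h import *
go([.526,.286,.25],142)"
```

```text
t 0.30 at [0.213  0.5874 0.2311] rpy [-179.98    0.    160.07] F [ 0.   0.7 -0.1] w 0.0854
 shift mm [-397.  -176.7  -18.8] units [-19.85  -8.83  -0.94]
 turn deg [-2.000e-02  1.000e-02  1.807e+01] units [-0.    0.    3.01]
 shift units if turned first [-21.61  -2.24  -0.95]
```

{"method": "move_arm", "body": {"plan": [[[-1,-0.44,-0.05,0,0,0,1],[-1,-0.44,-0.05,0,0,0,1],[-1,-0.44,-0.05,0,0,0,1],[-1,-0.44,-0.05,0,0,0,1],[-1,-0.44,-0.05,0,0,0,1],[-1,-0.44,-0.05,0,0,0,1],[-1,-0.44,-0.05,0,0,0,1],[-1,-0.44,-0.05,0,0,0,1],[-1,-0.44,-0.05,0,0,0,1],[-1,-0.44,-0.05,0,0,0,1]]]}}

```text
clock: 1.3
position: [0.3717, 0.436, 0.2414]
tool_rot: [-3.142, 0.0, 2.794]
force: [0.1, 0.2, 0.4]
grip_width: 0.0851
finger_force: 0.0
```

{"method": "move_arm", "body": {"plan": [[[-1,-0.44,-0.05,0,0,0,1],[-1,-0.44,-0.05,0,0,0,1],[-1,-0.44,-0.05,0,0,0,1],[-1,-0.44,-0.05,0,0,0,1],[-1,-0.44,-0.05,0,0,0,1],[-1,-0.44,-0.05,0,0,0,1],[-0.5,-0.2,0,0,0,0.9,1],[0,0,0,0,0,1,1],[0,0,0,0,0,1,1],[0,0,0,0,0,0,1]]]}}

```text
clock: 2.3
position: [0.4739, 0.339, 0.2472]
tool_rot: [-3.141, 0.0, 2.488]
force: [0.5, 0.5, 0.2]
grip_width: 0.0853
finger_force: 0.0
```

```bash
python3 - <<'E'
from h import *
import pickle
go([.526,.286,.25],142)
c=cam("wrist"); save(c,"pics/w1.png"); pickle.dump(c,open("w1.pkl","wb"))
go([.558,-.278,.25],83)
E
```

```text
t 2.30 at [0.4739 0.339  0.2472] rpy [-1.7999e+02  1.0000e-02  1.4256e+02] F [0.5 0.5 0.2] w 0.0853
 shift mm [-73.6 -10.4  -2.8] units [-3.68 -0.52 -0.14]
 turn deg [-0.01  0.01  0.56] units [-0.    0.    0.09]
 shift units if turned first [-3.68 -0.48 -0.14]
t 2.35 at [0.4738 0.3391 0.2473] rpy [-1.8000e+02  1.0000e-02  1.4281e+02] F [ 0.5 -0.6  1.1] w 0.0853
 shift mm [-440.1 -440.7   -2.6] units [-22.   -22.03  -0.13]
 turn deg [-0.000e+00  1.000e-02  5.981e+01] units [-0.    0.    9.97]
 shift units if turned first [-30.11   7.94  -0.14]
```

View pics/w1.png

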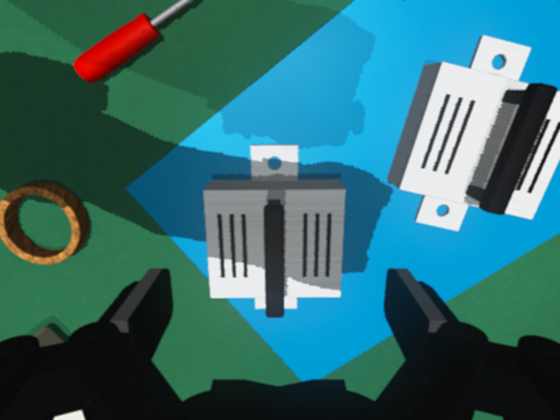

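The wrist view is centred on the chosen cover, with its handle at (275,258) and near ear hole at (274,162). The tape is at (40,222) and the screwdriver at (118,48). Now on to the dial.

{"method": "move_arm", "body": {"plan": [[[-1,-1,0,0,0,0,1],[-1,-1,0,0,0,0,1],[-1,-1,0,0,0,0,1],[-1,-1,0,0,0,0,1],[-1,-1,0,0,0,0,1],[-1,-1,0,0,0,0,1],[-1,-1,0,0,0,0,1],[-1,-1,0,0,0,0,1],[-1,-1,0,0,0,0,1],[-1,-1,0,0,0,0,1]]]}}

```text
clock: 3.35
position: [0.5117, 0.0576, 0.2474]
tool_rot: [3.141, 0.0, 2.494]
force: [-0.2, 0.5, -0.1]
grip_width: 0.0856
finger_force: 0.0
```

{"method": "move_arm", "body": {"plan": [[[-1,-1,0,0,0,0,1],[-1,-1,0,0,0,0,1],[-1,-1,0,0,0,0,1],[-1,-1,0,0,0,0,1],[-1,-1,0,0,0,0,1],[-1,-1,0,0,0,0,1],[-1,-1,0,0,0,0,1],[-1,-1,0,0,0,0,1],[-1,-1,0,0,0,0,1],[-1,-1,0,0,0,0,1]]]}}

```text
clock: 4.35
position: [0.5495, -0.2227, 0.2473]
tool_rot: [3.142, -0.0, 2.494]
force: [0.9, 0.3, 0.3]
grip_width: 0.0854
finger_force: 0.0
```

{"method": "move_arm", "body": {"plan": [[[-1,-1,0,0,0,0,1],[-1,-1,0,0,0,0,1],[0,0,0,0,0,1,1],[0,0,0,0,0,1,1],[0,0,0,0,0,1,1],[0,0,0,0,0,1,1],[0,0,0,0,0,1,1],[0,0,0,0,0,1,1],[0,0,0,0,0,1,1],[0,0,0,0,0,1,1]]]}}

```text
clock: 5.35
position: [0.557, -0.2776, 0.2472]
tool_rot: [-3.141, -0.0, 1.652]
force: [0.6, -0.5, -0.8]
grip_width: 0.0854
finger_force: 0.0
```

```bash
python3 - <<'E'
from h import *
import pickle
go([.558,-.278,.25],83)
c=cam("wrist"); save(c,"pics/w2.png"); pickle.dump(c,open("w2.pkl","wb"))
E
```

```text
t 5.35 at [ 0.557  -0.2776  0.2472] rpy [-1.7999e+02 -1.0000e-02  9.4650e+01] F [ 0.6 -0.5 -0.8] w 0.0854
 shift mm [-0.5  1.  -2.8] units [-0.03  0.05 -0.14]
 turn deg [-1.000e-02 -1.000e-02  1.165e+01] units [-0.   -0.    1.94]
 shift units if turned first [-0.01  0.05 -0.14]
```

View pics/w2.png

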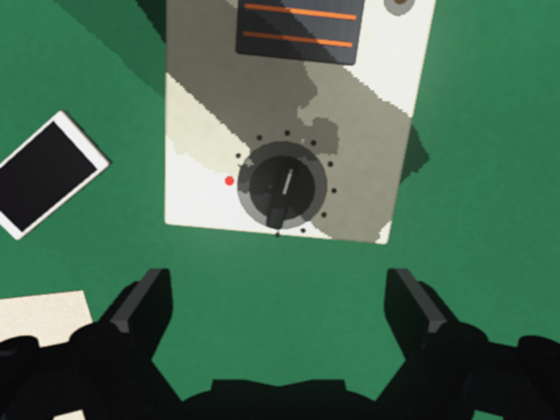

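The dial is at (282,185), its white line at (288,182) pointing up-right, and the red dot at (229,181). The phone at (50,175) is clear of the work. I'll measure the dial axis and bar direction from two views.

```bash
cat > dial.py <<'E'
from h import *
import pickle,sys
def meas(c,cu,cv,r,name):
    hsv=cv2.cvtColor(c[0],cv2.COLOR_RGB2HSV); V=hsv[:,:,2].astype(int)
    H,W=V.shape; yy,xx=np.mgrid[:H,:W]; near=np.hypot(xx-cu,yy-cv)<r
    m=((V<62)&near).astype(np.uint8)
    n,l,st,ce=cv2.connectedComponentsWithStats(m); k=1+np.argmax(st[1:,4]); blob=(l==k).astype(np.uint8)
    hull=cv2.convexHull(cv2.findContours(blob,0,2)[0][0] if True else 0)
    fill=np.zeros_like(m); cv2.fillPoly(fill,[hull],1)
    w=(fill>0)&(V>95)
    n,l,st,ce=cv2.connectedComponentsWithStats(w.astype(np.uint8))
    k=1+np.argmax(st[1:,4]); p=np.argwhere(l==k)[:,::-1].astype(float)
    L=[onplane(c,u,v,.104) for u,v in p]; L=np.array(L)[:,:2]; d=np.linalg.svd(L-L.mean(0))[2][0]
    print(name,"white px",p.mean(0).round(1),len(p),"world",L.mean(0).round(4),"dir deg",np.degrees(np.arctan2(d[1],d[0])).round(1),"len",np.ptp((L-L.mean(0))@d).round(4))
    # red dot
    red=(((hsv[:,:,0]<8)|(hsv[:,:,0]>172))&(hsv[:,:,1]>150)&(hsv[:,:,2]>120)&(np.hypot(xx-cu,yy-cv)<2*r)).astype(np.uint8)
    q=np.argwhere(red)[:,::-1].mean(0); print("  red px",q.round(1),onplane(c,*q,.06).round(4))
    return p.mean(0),q
if __name__=="__main__":
    cw=pickle.load(open("w2.pkl","rb")); ct=pickle.load(open("c0.pkl","rb"))["top"]
    a=meas(cw,282,187,46,"wrist"); b=meas(ct,436,201,17,"top")
    print("white tri",tri([cw,ct],[a[0],b[0]]).round(4),"red tri",tri([cw,ct],[a[1],b[1]]).round(4))
    V=cv2.cvtColor(cw[0],cv2.COLOR_RGB2GRAY)
    cir=cv2.HoughCircles(cv2.GaussianBlur(V,(5,5),0)[130:245,220:345],cv2.HOUGH_GRADIENT,1,200,param1=60,param2=12,minRadius=25,maxRadius=50); print(cir)
    if cir is not None:
        u,v,r=cir[0][0]; print("circle",u+220,v+130,[onplane(cw,u+220,v+130,z).round(4) for z in(.06,.074)])
    cv2.imwrite("pics/d.png",cv2.resize(cw[0][130:245,220:345,::-1],None,fx=5,fy=5,interpolation=2))
E
python3 dial.py
```

```text
wrist white px [286.8 182.9] 70 world [ 0.5638 -0.2698] dir deg -101.7 len 0.0182
  red px [229.  180.5] [ 0.512  -0.2822  0.06  ]
top white px [434.9 197.9] 12 world [ 0.5632 -0.2682] dir deg 78.2 len 0.0164
  red px [435.5 219. ] [ 0.5114 -0.2808  0.06  ]
white tri [ 0.5646 -0.2721  0.0922] red tri [ 0.5117 -0.2826  0.0557]
[[[61.5 55.5 45. ]]]
circle 281.5 185.5 [array([ 0.561, -0.283,  0.06 ]), array([ 0.5606, -0.2796,  0.074 ])]
```

View pics/d.png

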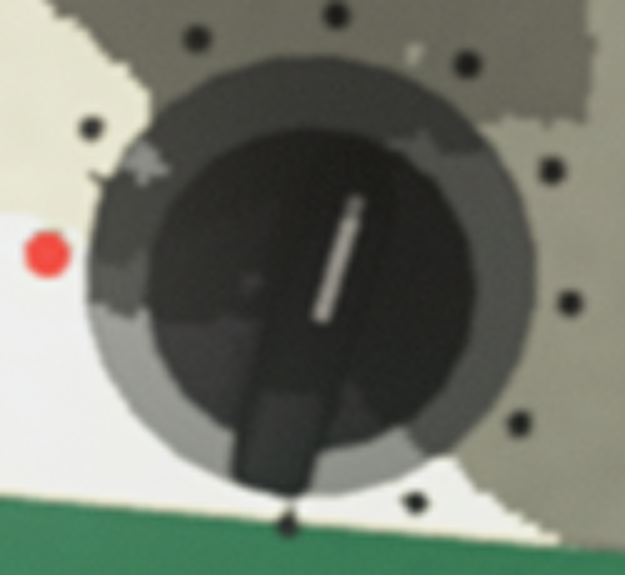

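```bash
python3 - <<'E'
from h import *
go([.561,-.283,.079],78.3)
E
```

```text
t 5.40 at [ 0.557  -0.2775  0.2471] rpy [-1.7999e+02 -2.0000e-02  9.4250e+01] F [ 0.4  0.1 -0.4] w 0.0851
 shift mm [ -5.8   3.6 168.1] units [-0.29  0.18  8.41]
 turn deg [-0.02 -0.02 15.95] units [-0.   -0.    2.66]
 shift units if turned first [-0.23  0.25  8.41]
```

{"method": "move_arm", "body": {"plan": [[[0,0,0,0,0,1,1],[0,0,0,0,0,1,1],[0,0,0,0,0,0.66,1],[-0.23,0.25,1,0,0,0,0.6],[0,0,1,0,0,0,0.5],[0,0,1,0,0,0,0.3],[0,0,1,0,0,0,0.2],[0,0,1,0,0,0,0.2],[0,0,1,0,0,0,0.2],[0,0,0,0,0,0,0.2]]]}}

```text
clock: 6.4
position: [0.5599, -0.2824, 0.125]
tool_rot: [-3.138, -0.001, 1.378]
force: [0.1, 0.4, -0.6]
grip_width: 0.0515
finger_force: 0.0
```

```bash
python3 - <<'E'
from h import *
import pickle
go([.561,-.283,.079],78.3)
import dial
c=cam("wrist");pickle.dump(c,open("w3.pkl","wb")); save(c,"pics/w3.png")
c0=pickle.load(open("w2.pkl","rb")); print(proj(c,[.561,-.283,.104]))
u,v=proj(c,[.561,-.283,.09])
cw=dial.meas(c,u,v,70,"w3")
a=dial.meas(c0,282,187,46,"w2")
print(tri([c,c0],[cw[0],a[0]]).round(4),tri([c,c0],[cw[1],a[1]]).round(4))
E
```

```text
t 6.40 at [ 0.5599 -0.2824  0.125 ] rpy [-1.7978e+02 -6.0000e-02  7.8970e+01] F [ 0.1  0.4 -0.6] w 0.0515
 shift mm [-0.4  1.4 46. ] units [-0.02  0.07  2.3 ]
 turn deg [-0.22 -0.06  0.67] units [-0.04 -0.01  0.11]
 shift units if turned first [-0.02  0.06  2.3 ]
[280.02778034 255.87535318]
w3 white px [259.3 280.9] 220 world [ 0.5482 -0.2945] dir deg -67.4 len 0.0218
  red px [201.7 238.1] [ 0.5123 -0.2821  0.06  ]
w2 white px [286.8 182.9] 70 world [ 0.5638 -0.2698] dir deg -101.7 len 0.0182
  red px [229.  180.5] [ 0.512  -0.2822  0.06  ]
[ 0.561  -0.2512  0.1855] [ 0.5119 -0.2825  0.059 ]
```

```bash
python3 - <<'E'
from h import *
import pickle
c=pickle.load(open("w3.pkl","rb"));c0=pickle.load(open("w2.pkl","rb"))
e=proj(c,[.5637,-.270,.104]); V=cv2.cvtColor(c[0],cv2.COLOR_RGB2GRAY)
u,v=e.astype(int); sub=V[v-30:v+30,u-14:u+15]; 
m=(sub>90).astype(np.uint8); n,l,st,ce=cv2.connectedComponentsWithStats(m); print(e,[(s,(q+[u-14,v-30]).round(1)) for s,q in zip(st[1:].tolist(),ce[1:]) if s[4]>15])
for s,q in zip(st[1:].tolist(),ce[1:]):
    if s[4]>15: print(tri([c,c0],[q+[u-14,v-30],(286.8,182.9)]).round(4))
E
```

```text
[280.40251748 230.47447032] [([14, 7, 3, 40, 118], array([281. , 226.4]))]
[ 0.564  -0.2719  0.0939]
```

{"method": "move_arm", "body": {"plan": [[[-0.02,0.06,1,0,0,0.1,0.2],[0,0,0.8,0,0,0,0],[0,0,0.45,0,0,0,-0.2],[0,0,0,0,0,0,-0.6],[0,0,0,0,0,0,-1],[0,0,0,0,0,0,-1],[0,0,0,0,0,0,-1],[0,0,0,0,0,0,-1],[0,0,0,0,0,0,-1],[0,0,0,0,0,0,-1]]], "grip_force": 40}}

```text
clock: 7.45
position: [0.5612, -0.2837, 0.0824]
tool_rot: [-3.14, -0.0, 1.364]
force: [-4.4, 0.7, -7.5]
grip_width: 0.0135
finger_force: 41.5
```

{"method": "move_arm", "body": {"plan": [[[0,0,0,0,0,-1,-1],[0,0,0,0,0,-1,-1],[0,0,0,0,0,-1,-1],[0,0,0,0,0,-1,-1],[0,0,0,0,0,-1,-1],[0,0,0,0,0,-1,-1],[0,0,0,0,0,-1,-1],[0,0,0,0,0,-1,-1],[0,0,0,0,0,-1,-1],[0,0,0,0,0,-1,-1]]]}}

```text
clock: 8.45
position: [0.5608, -0.2837, 0.0824]
tool_rot: [-3.14, -0.002, 2.415]
force: [-6.2, 2.4, -5.2]
grip_width: 0.0131
finger_force: 41.7
```

```bash
python3 -c "
from h import *
s=observe();print(s['qpos'].round(2),s['force'].round(2),s['moment'].round(3),s['tool_rot'],s['position'])"
```

```text
[ 0.27  0.72  0.16  1.71 -0.16  0.73  1.35] [-6.19  2.4  -5.16] [ 0.758  1.391 -0.033] [-3.14043420e+00 -2.24714023e-03  2.41477509e+00] [ 0.5608158  -0.28365455  0.08241193]
```

{"method": "move_arm", "body": {"plan": [[[0,0,0,0,0,-1,-1],[0,0,0,0,0,-1,-1],[0,0,0,0,0,-1,-1],[0,0,0,0,0,-1,-1],[0,0,0,0,0,-1,-1],[0,0,0,0,0,-1,-1],[0,0,0,0,0,-0.6,-1],[0,0,0,0,0,-0.2,-1],[0,0,0,0,0,-0.2,-1],[0,0,0,0,0,0,-1]]]}}

```text
clock: 9.45
position: [0.5605, -0.2839, 0.0824]
tool_rot: [3.141, -0.003, -3.14]
force: [-7.4, 3.0, -2.3]
grip_width: 0.013
finger_force: 43.3
```

```bash
python3 -c "
from h import *
s=observe();print(s['qpos'].round(2),s['force'].round(2),s['moment'].round(3),np.degrees(s['tool_rot']),s['position'],s['grip_width'])"
```

```text
[ 0.39  0.71 -0.03  1.7   0.03  0.74  1.92] [-7.44  3.03 -2.29] [ 0.851  1.678 -0.763] [ 1.79963364e+02 -1.65172208e-01 -1.79911524e+02] [ 0.56053302 -0.2838663   0.08237412] 0.013039861912124445
```

{"method": "move_arm", "body": {"plan": [[[0,0,0,0,0,-0.3,-1],[0,0,0,0,0,0,-1],[0,0,0,0,0,0,-1],[0,0,0,0,0,0,-1],[0,0,0,0,0,0,-1],[0,0,0,0,0,0,-0.8],[0,0,0,0,0,0,-0.4],[0,0,0,0,0,0,0],[0,0,0,0,0,0,0.2],[0,0,0,0,0,0,0.2]]]}}

```text
clock: 10.45
position: [0.5624, -0.284, 0.0827]
tool_rot: [-3.141, 0.001, -3.108]
force: [-0.2, -0.6, -0.9]
grip_width: 0.0515
finger_force: 0.0
```

```bash
python3 -c "
from h import *
s=observe();print(s['force'].round(2),s['moment'].round(3),np.degrees(s['tool_rot']),s['position'],s['grip_width'])"
```

```text
[-0.19 -0.55 -0.88] [ 0.025  0.041 -0.014] [-1.79974360e+02  3.36196939e-02 -1.78078927e+02] [ 0.56236183 -0.28399854  0.08265334] 0.051467062328993105
```

{"method": "move_arm", "body": {"plan": [[[0,0,-0.5,0,0,0,0.6],[0,0,-1,0,0,0,1],[0,0,-1,0,0,0,1],[0,0,-1,0,0,0,1],[0,0,-1,0,0,0,1],[0,1,-1,0,0,0,1],[0,1,-1,0,0,0,1],[0,1,-1,0,0,0,1],[0,1,-1,0,0,0,1],[0,0,0,0,0,0,1]]]}}

```text
clock: 11.45
position: [0.5608, -0.2014, 0.2558]
tool_rot: [-3.141, 0.005, -3.105]
force: [0.2, -0.4, -0.3]
grip_width: 0.0854
finger_force: 0.0
```

```bash
python3 - <<'E'
from h import *
import pickle
go([.559,-.113,.25],180)
c=cam("wrist"); save(c,"pics/w4.png"); pickle.dump(c,open("w4.pkl","wb"))
E
```

```text
t 11.45 at [ 0.5608 -0.2014  0.2558] rpy [-179.98    0.26 -177.91] F [ 0.2 -0.4 -0.3] w 0.0854
 shift mm [-1.4 88.5  5.8] units [-0.07  4.42  0.29]
 turn deg [-0.01  0.26  2.09] units [-0.    0.04  0.35]
 shift units if turned first [0.09 4.42 0.29]
```

View pics/w4.png

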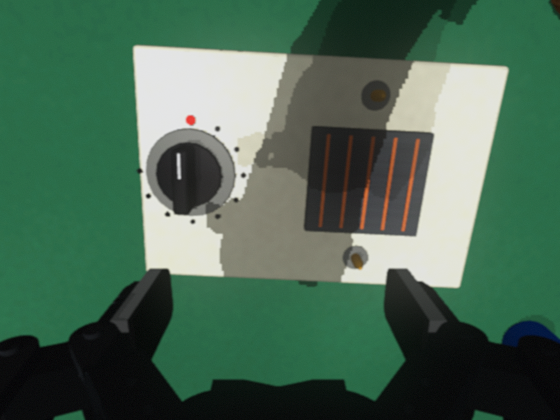

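The dial's white line at (179,167) now points towards the red dot at (191,120). The pegs are at (376,95) and (356,258), and the bottle is at (530,340). I'll take a second wrist view above the pegs.

{"method": "move_arm", "body": {"plan": [[[0,1,0,0,0,0.35,1],[0,1,0,0,0.04,0,1],[0,1,0,0,0,0,1],[0,1,0,0,0,0,1],[0,0.4,0,0,0,0,1],[0,0,0,0,0,0,1],[0,0,0,0,0,0,1],[0,0,0,0,0,0,1],[0,0,0,0,0,0,1],[0,0,0,0,0,0,1]]]}}

```text
clock: 12.5
position: [0.5589, -0.1165, 0.2523]
tool_rot: [-3.141, -0.004, 3.138]
force: [0.5, -0.4, 0.3]
grip_width: 0.0853
finger_force: 0.0
```

```bash
python3 - <<'E'
from h import *
import pickle
go([.559,-.113,.25],180)
c=cam("wrist"); save(c,"pics/w5.png"); pickle.dump(c,open("w5.pkl","wb"))
c4=pickle.load(open("w4.pkl","rb"))
# washer (gray ring) centres on deck + brass blobs
def peg(c,e,r=24):
    u,v=np.round(e).astype(int); sub=c[0][v-r:v+r,u-r:u+r]; hsv=cv2.cvtColor(sub,cv2.COLOR_RGB2HSV)
    br=(hsv[:,:,1]>95)&(hsv[:,:,2]>40)&(hsv[:,:,0]<25); q=np.argwhere(br)[:,::-1].astype(float)
    G=cv2.cvtColor(sub,cv2.COLOR_RGB2GRAY)
    ci=cv2.HoughCircles(cv2.GaussianBlur(G,(3,3),0),cv2.HOUGH_GRADIENT,1,100,param1=80,param2=8,minRadius=10,maxRadius=20)
    cc=ci[0][0] if ci is not None else None
    return (q.mean(0)+[u-r,v-r], len(q), None if cc is None else (cc[:2]+[u-r,v-r]), None if cc is None else cc[2])
e4=[(376,95),(356,258)]
for i in (0,1):
    a=peg(c4,e4[i]); X=onplane(c4,*e4[i],.06); b=peg(c,proj(c,X))
    print("peg",i,"brass",a[0].round(1),a[1],b[0].round(1),b[1],"tri",tri([c4,c],[a[0],b[0]]).round(4))
    print("   ring",a[2:],b[2:], onplane(c4,*a[2],.06).round(4),onplane(c,*b[2],.06).round(4),"tri",tri([c4,c],[a[2],b[2]]).round(4))
# dial white line in both
for cc in (c4,c):
    e=proj(cc,[.552,-.284,.104]);u,v=e.astype(int)
    sub=cv2.cvtColor(cc[0],cv2.COLOR_RGB2GRAY)[v-30:v+30,u-16:u+17]
    n,l,st,ce=cv2.connectedComponentsWithStats((sub>120).astype(np.uint8))
    for k in range(1,n):
        if 25<st[k,4]<300:
            p=np.argwhere(l==k)[:,::-1]+[u-16,v-30]; L=np.array([onplane(cc,*q,.104) for q in p])[:,:2]; d=np.linalg.svd(L-L.mean(0))[2][0]
            print("line",e,st[k],L.mean(0).round(4),np.degrees(np.arctan2(d[1],d[0])).round(1))
E
```

```text
t 12.50 at [ 0.5589 -0.1165  0.2523] rpy [-179.99   -0.24  179.77] F [ 0.5 -0.4  0.3] w 0.0853
 shift mm [-0.1  3.5  2.3] units [-0.    0.17  0.11]
 turn deg [-0.01 -0.24 -0.23] units [-0.   -0.04 -0.04]
 shift units if turned first [-0.    0.17  0.11]
peg 0 brass [378.   95.2] 146 [276.4  95.6] 87 tri [ 0.4848 -0.1169  0.0684]
   ring (array([375.5,  94.5]), np.float32(14.9)) (array([276.5,  96.5]), np.float32(14.5)) [ 0.4843 -0.1169  0.06  ] [ 0.4855 -0.1169  0.06  ] tri [ 0.4849 -0.1169  0.0598]
peg 1 brass [356.8 261.1] 111 [274.4 263.4] 121 tri [ 0.6423 -0.1198  0.0695]
   ring (array([356.5, 256.5]), np.float32(11.8)) (array([275.5, 259.5]), np.float32(12.5)) [ 0.6418 -0.1181  0.06  ] [ 0.6425 -0.1187  0.06  ] tri [ 0.641  -0.1187  0.0625]
line [177.39198261 172.92495205] [ 0  0 18 11 92] [ 0.5295 -0.2919] 116.0
line [177.39198261 172.92495205] [16 11  4 26 94] [ 0.546  -0.2828] -0.8
line [177.39198261 172.92495205] [ 0 51  9  9 43] [ 0.5744 -0.2965] 46.4
line [ 72.75351357 182.07632594] [ 0  0  7 14 43] [ 0.5304 -0.2925] -27.8
line [ 72.75351357 182.07632594] [14 10  7 26 90] [ 0.546  -0.2829] -0.9
line [ 72.75351357 182.07632594] [  0  33  16  27 169] [ 0.57  -0.297] 13.0
```

Pegs triangulate to (0.485,-0.117) and (0.642,-0.119) with the deck at 0.060. The dial line is at -0.8°, matching the heater's yaw, so the dial is off. Back to the cover.

{"method": "move_arm", "body": {"plan": [[[0,1,0,0,0,0,1],[0,1,0,0,0,0,1],[0,1,0,0,0,0,1],[0,1,0,0,0,0,1],[0,1,0,0,0,0,1],[0,1,0,0,0,0,1],[0,1,0,0,0,0,1],[0,1,0,0,0,0,1],[0,1,0,0,0,0,1],[0,1,0,0,0,0,1]]]}}

```text
clock: 13.55
position: [0.5596, 0.0847, 0.2523]
tool_rot: [-3.142, -0.004, 3.138]
force: [0.5, -0.3, 0.3]
grip_width: 0.0851
finger_force: 0.0
```

{"method": "move_arm", "body": {"plan": [[[0,1,0,0,0,0,1],[0,1,0,0,0,0,1],[0,1,0,0,0,0,1],[0,1,0,0,0,1,1],[0,1,0,0,0,1,1],[0,1,0,0,0,1,1],[0,1,0,0,0,1,1],[0,1,0,0,0,1,1],[0,1,0,0,0,1,1],[0,0,0,0,0,0,1]]]}}

```text
clock: 14.55
position: [0.591, 0.2605, 0.2516]
tool_rot: [-3.139, -0.004, 2.509]
force: [-0.2, 0.0, -0.3]
grip_width: 0.0855
finger_force: 0.0
```

```bash
python3 - <<'E'
from h import *
import pickle
go([.565,.255,.25],142)
E
```

```text
t 14.55 at [0.591  0.2605 0.2516] rpy [-179.88   -0.22  143.75] F [-0.2  0.  -0.3] w 0.0855
 shift mm [ 17.7 -19.8   1.7] units [ 0.89 -0.99  0.09]
 turn deg [-0.12 -0.22  1.75] units [-0.02 -0.04  0.29]
 shift units if turned first [ 0.86 -1.02  0.08]
```

{"method": "move_arm", "body": {"plan": [[[0,0,0,-0.02,-0.04,0.29,1],[0.43,-0.5,0,0,0,0,1],[0.43,-0.5,0,0,0,0,1],[0,0,0,0,0,0,1],[0,0,0,0,0,0,1],[0,0,0,0,0,0,1],[0,0,0,0,0,0,1],[0,0,0,0,0,0,1],[0,0,0,0,0,0,1],[0,0,0,0,0,0,1]]]}}

```text
clock: 15.55
position: [0.565, 0.2529, 0.2521]
tool_rot: [-3.141, 0.001, 2.48]
force: [-0.0, -0.1, 0.0]
grip_width: 0.0856
finger_force: 0.0
```

```bash
python3 - <<'E'
from h import *
import pickle
go([.526,.286,.25],142)
c=cam("wrist"); save(c,"pics/w6.png"); pickle.dump(c,open("w6.pkl","wb"))
E
```

```text
t 15.55 at [0.565  0.2529 0.2521] rpy [-1.7997e+02  5.0000e-02  1.4207e+02] F [-0.  -0.1  0. ] w 0.0856
 shift mm [51.1  2.2  2. ] units [2.55 0.11 0.1 ]
 turn deg [-0.03  0.05  0.07] units [-0.01  0.01  0.01]
 shift units if turned first [2.55 0.11 0.1 ]
```

View pics/w6.png

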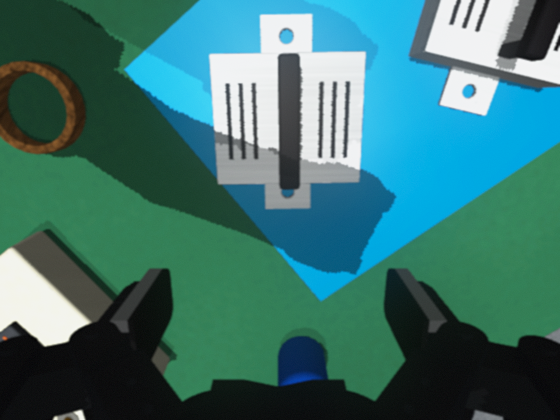

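The cover lies at (288,118) with its handle from (289,55) to (290,188). The ear holes are at (287,36) and (288,192), the second partly hidden by the handle. The bottle at (302,362) is well below the tool's height.

```bash
python3 - <<'E'
from h import *
import pickle
c1=pickle.load(open("w1.pkl","rb"));c6=pickle.load(open("w6.pkl","rb"))
def handle(c,u0,u1,v0,v1,th):
    G=cv2.cvtColor(c[0],cv2.COLOR_RGB2GRAY)[v0:v1,u0:u1]
    n,l,st,ce=cv2.connectedComponentsWithStats((G<th).astype(np.uint8)); k=1+np.argmax(st[1:,4])
    p=np.argwhere(l==k)[:,::-1].astype(np.float32)+[u0,v0]; return st[k]+[u0,v0,0,0,0],p
for c,b,ear in((c1,(250,300,190,330),(250,300,145,180)),(c6,(262,320,45,200),(262,312,15,52))):
    st,p=handle(c,*b,62); print("handle bbox",st, "rect",cv2.minAreaRect(p.astype(np.float32)))
    # mid line of the bar at top face, along z=.091
    rows=range(int(st[1])+8,int(st[1]+st[3])-8,4)
    L=np.array([onplane(c,(p[p[:,1]==r][:,0].min()+p[p[:,1]==r][:,0].max())/2,r,.088)[:2] for r in rows])
    d=np.linalg.svd(L-L.mean(0))[2][0]; print(" dir",np.degrees(np.arctan2(d[1],d[0])).round(2)," mid",L.mean(0).round(4))
    e=[onplane(c,st[0]+st[2]/2,v,.091).round(4) for v in(st[1],st[1]+st[3])]; print(" ends z.091",e,"mid",((e[0]+e[1])/2).round(4))
    # ear hole: blue inside the ear's white
    u0,u1,v0,v1=ear; hs=cv2.cvtColor(c[0],cv2.COLOR_RGB2HSV)[v0:v1,u0:u1]
    n,l,s2,ce=cv2.connectedComponentsWithStats((hs[:,:,1]>110).astype(np.uint8))
    for k in range(1,n):
        if 60<s2[k,4]<400 and s2[k,0]>0 and s2[k,0]+s2[k,2]<u1-u0: q=ce[k]+[u0,v0]; print(" hole",q.round(1),s2[k],onplane(c,*q,.003).round(4))
hs=cv2.cvtColor(c6[0],cv2.COLOR_RGB2HSV)[182:206,268:308]
n,l,s2,ce=cv2.connectedComponentsWithStats((hs[:,:,1]>110).astype(np.uint8)); print([(s.tolist(),(q+[268,182]).round(1)) for s,q in zip(s2[1:],ce[1:]) if s[4]>20])
E
```

```text
handle bbox [ 264  200   20  117 2048] rect ((273.5, 258.0), (116.0, 19.0), 90.0)
 dir -37.06  mid [0.5261 0.2956]
 ends z.091 [array([0.4813, 0.3298, 0.091 ]), array([0.5726, 0.2595, 0.091 ])] mid [0.527  0.2946 0.091 ]
 hole [274.1 162.4] [ 18  12  13  12 109] [0.4676 0.3393 0.003 ]
handle bbox [280 116  19  74 953] rect ((289.0, 152.5), (73.0, 18.0), 90.0)
 dir -40.4  mid [0.5492 0.2783]
 ends z.091 [array([0.5254, 0.2964, 0.091 ]), array([0.5746, 0.2587, 0.091 ])] mid [0.55   0.2775 0.091 ]
 hole [286.   35.9] [ 18  14  13  14 145] [0.4676 0.3394 0.003 ]
[([14, 7, 11, 8, 73], array([287.1, 192. ]))]
```

```bash
python3 - <<'E'
from h import *
import pickle
c1=pickle.load(open("w1.pkl","rb"));c6=pickle.load(open("w6.pkl","rb"))
S={}
for n,c,(u0,u1,v0,v1),th in(("w1",c1,(250,300,190,330),62),("w6",c6,(270,310,45,198),110)):
    G=cv2.cvtColor(c[0],cv2.COLOR_RGB2GRAY)[v0:v1,u0:u1]
    _,l,st,_=cv2.connectedComponentsWithStats((G<th).astype(np.uint8)); k=1+np.argmax(st[1:,4])
    p=np.argwhere(l==k)[:,::-1]+[u0,v0]; v=p[:,1]; print(n,"rows",v.min(),v.max())
    for f in (.12,.3,.5,.7,.88):
        r=int(v.min()+f*np.ptp(v)); q=p[v==r][:,0]; print("  row",r,"cols",q.min(),q.max(),end=";")
    mid=[(p[v==r][:,0].min()+p[v==r][:,0].max()+1)/2 for r in range(v.min()+6,v.max()-5)]
    k=np.polyfit(range(v.min()+6,v.max()-5),mid,1); S[n]=[(np.polyval(k,r),r) for r in(v.min(),v.max()+1)]
    print()
    E=[onplane(c,*x,.091) for x in S[n]]; d=E[1]-E[0]; print("  ends",E[0].round(4),E[1].round(4),"len",np.linalg.norm(d).round(4),"yaw",np.degrees(np.arctan2(d[1],d[0])).round(2))
for i in(0,1): print("tri end",i,tri([c1,c6],[S["w1"][i],S["w6"][i]]).round(4))
A=np.array([.4676,.3393]); B=onplane(c6,287.1,193,.006)[:2]; print("B rough",B,np.degrees(np.arctan2(*(B-A)[::-1])),np.linalg.norm(B-A))
E
```

```text
w1 rows 200 316
  row 213 cols 264 283;  row 234 cols 265 283;  row 258 cols 266 283;  row 281 cols 267 283;  row 302 cols 267 282;
  ends [0.4814 0.3299 0.091 ] [0.5733 0.2605 0.091 ] len 0.1152 yaw -37.09
w6 rows 54 197
  row 71 cols 279 299;  row 96 cols 279 300;  row 125 cols 279 300;  row 154 cols 278 299;  row 179 cols 279 299;
  ends [0.4885 0.3249 0.091 ] [0.5803 0.2544 0.091 ] len 0.1158 yaw -37.48
tri end 0 [0.4867 0.3263 0.069 ]
tri end 1 [0.5859 0.2508 0.0675]
B rough [0.59462813 0.24314974] -37.12284286004809 0.15931421312998478
```

```bash
python3 - <<'E'
from h import *
go([.5308,.2916,.064],142.7)
E
```

```text
t 15.60 at [0.565  0.2528 0.2521] rpy [-1.7997e+02  5.0000e-02  1.4207e+02] F [ 0.2  0.2 -0.4] w 0.0856
 shift mm [ 50.9   9.7 188.1] units [2.55 0.48 9.4 ]
 turn deg [-0.03  0.05 -0.63] units [-0.    0.01 -0.11]
 shift units if turned first [2.53 0.51 9.41]
```

{"method": "move_arm", "body": {"plan": [[[0,0,0,0,0.01,-0.11,0.5],[0.84,0.17,0,0,0,0,0.2],[0.84,0.17,0,0,0,0,0.2],[0.85,0.17,0,0,0,0,0.2],[0,0,1,0,0,0,0.2],[0,0,1,0,0,0,0.2],[0,0,1,0,0,0,0.2],[0,0,1,0,0,0,0.2],[0,0,1,0,0,0,0.2],[0,0,0,0,0,0,0.2]]]}}

```text
clock: 16.6
position: [0.5287, 0.2921, 0.15]
tool_rot: [-3.138, -0.002, 2.493]
force: [-0.2, 0.2, -0.3]
grip_width: 0.0511
finger_force: 0.0
```

```bash
python3 - <<'E'
from h import *
import pickle
go([.5308,.2916,.064],142.7)
c=cam("wrist"); save(c,"pics/w7.png"); pickle.dump(c,open("w7.pkl","wb"))
# holes and predicted
for n,X in dict(A=[.4676,.3393,.006],h0=[.5308-.055*.795,.2916+.055*.606,.091],h1=[.5308+.055*.795,.2916-.055*.606,.091]).items(): print(n,proj(c,X).round(1))
G=cv2.cvtColor(c[0],cv2.COLOR_RGB2GRAY)
for r in (200,240,280,320): 
    q=np.where(G[r,230:330]<75)[0]; print(r,q.min()+230 if len(q) else None,q.max()+230 if len(q) else None)
E
```

```text
t 16.60 at [0.5287 0.2921 0.15  ] rpy [-1.7978e+02 -1.1000e-01  1.4282e+02] F [-0.2  0.2 -0.3] w 0.0511
 shift mm [-2.1  1.1 86. ] units [-0.11  0.06  4.3 ]
 turn deg [-0.22 -0.11  0.12] units [-0.04 -0.02  0.02]
 shift units if turned first [-0.1   0.04  4.3 ]
A [278.5  91.4]
h0 [278.6 135.8]
h1 [278.1 311.4]
200 233 325
240 235 323
280 265 292
320 None None
```

{"method": "move_arm", "body": {"plan": [[[-0.1,0.05,1,0,0,0,0.2],[0,0,1,0,0,0,0.2],[0,0,1,0,0,0,0.2],[0,0,0.9,0,0,0,0.1],[0,0,0.4,0,0,0,0],[0,0,0,0,0,0,-0.4],[0,0,0,0,0,0,-1],[0,0,0,0,0,0,-1],[0,0,0,0,0,0,-1],[0,0,0,0,0,0,-1]]], "grip_force": 70}}

```text
clock: 17.65
position: [0.5334, 0.2916, 0.0674]
tool_rot: [3.141, 0.0, 2.491]
force: [-2.5, 0.1, 8.7]
grip_width: 0.0168
finger_force: 69.9
```

{"method": "move_arm", "body": {"plan": [[[0,0,-0.2,0,0,0,-1],[0,0,-0.4,0,0,0,-1],[0,0,-0.8,0,0,0,-1],[0,0,-1,0,0,0,-1],[0,0,-1,0,0,0,-1],[0,0,-1,0,0,0,-1],[0,0,-1,0,0,0,-1],[0,0,-1,0,0,0,-1],[0,0,-0.6,0,0,0,-1],[0,0,0,0,0,0,-1]]]}}

```text
clock: 18.65
position: [0.5336, 0.2915, 0.2079]
tool_rot: [3.14, 0.001, 2.491]
force: [1.2, -0.1, -3.9]
grip_width: 0.0169
finger_force: 68.6
```

```bash
cat > hole.py <<'E'
from h import *
def hole():
    f=grab_frame("wrist"); K=f["intrinsics"]; T=np.array(f["tool_from_camera"])
    c=(f["color"],np.array(K),T[:3,:3],T[:3,3]); e=proj(c,[.079,0,.0615]).astype(int); u,v=e
    G=cv2.cvtColor(c[0],cv2.COLOR_RGB2GRAY); r=30; sub=G[v-r:v+r,u-r:u+r]
    n,l,st,ce=cv2.connectedComponentsWithStats((sub<150).astype(np.uint8))
    print("expected",e)
    for k in range(1,n):
        if st[k,4]>80: q=ce[k]+[u-r,v-r]; X=onplane(c,*q,.0615); print(st[k],q.round(1),"tool",X.round(4))
    return c
E
python3 - <<'E'
from hole import *
go([.5656,-.118,.2],179.2)
c=hole(); save(c,"pics/w8.png")
E
```

```text
t 18.65 at [0.5336 0.2915 0.2079] rpy [1.7988e+02 4.0000e-02 1.4272e+02] F [ 1.2 -0.1 -3.9] w 0.0169
 shift mm [-273.5 -306.4    7.5] units [-13.67 -15.32   0.37]
 turn deg [  0.1    0.08 -36.48] units [ 0.02  0.01 -6.08]
 shift units if turned first [ -1.89 -20.45   0.4 ]
expected [276  85]
[ 20  27  25  14 263] [277.7  88.1] tool [0.0778 0.0007 0.0615]
```

View pics/w8.png

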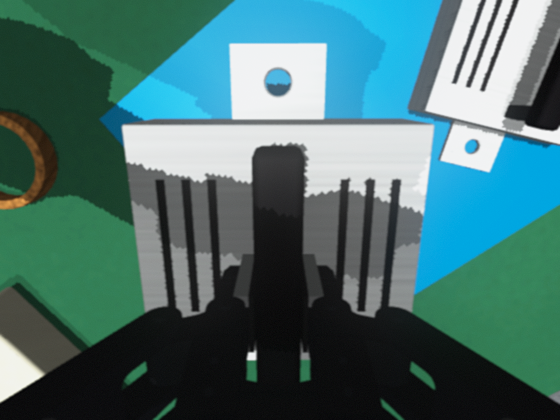

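The cover is held level. Its ear hole is centred at about (278,82), larger than the partial blob found. I'll measure it properly by colour saturation.

```bash
python3 - <<'E'
from hole import *
c=hole(); u0,u1,v0,v1=240,318,52,112
hs=cv2.cvtColor(c[0],cv2.COLOR_RGB2HSV)[v0:v1,u0:u1]
n,l,st,ce=cv2.connectedComponentsWithStats(((hs[:,:,1]>60)|(hs[:,:,2]<150)).astype(np.uint8))
for k in range(1,n):
    if st[k,4]>80:
        s=st[k]; q=np.array([u0+s[0]+s[2]/2,v0+s[1]+s[3]/2]); print(s,q,[onplane(c,*q,z).round(4) for z in(.0615,.0645)])
E
```

```text
expected [276  85]
[ 19  27  26  14 268] [277.8  88. ] tool [0.0778 0.0007 0.0615]
[ 25  17  26  27 548] [278.   82.5] [array([0.0806, 0.0009, 0.0615]), array([0.0807, 0.0009, 0.0645])]
```

{"method": "move_arm", "body": {"plan": [[[-0.4,-0.45,0,0,0,0,-1],[-0.8,-0.9,0,0,0,0,-1],[-0.89,-1,0,0,0,0,-1],[-0.89,-1,0,0,0,0,-1],[-0.89,-1,0,0,0,0,-1],[-0.89,-1,0,0,0,0,-1],[-0.89,-1,0,0,0,0,-1],[-0.89,-1,0,0,0,0,-1],[-0.89,-1,0,0,0,0,-1],[-0.89,-1,0,0,0,0,-1]]]}}

```text
clock: 19.75
position: [0.5515, 0.0395, 0.2054]
tool_rot: [-3.14, -0.001, 2.491]
force: [0.5, 0.3, -3.3]
grip_width: 0.0165
finger_force: 68.6
```

{"method": "move_arm", "body": {"plan": [[[-0.89,-1,0,0,0,0,-1],[-0.89,-1,0,0,0,0,-1],[-0.89,-1,0,0,0,0,-1],[-0.89,-1,0,0,0,0,-1],[-0.8,-0.9,0,0,0,0,-1],[-0.6,-0.7,0,0,0,0,-1],[-0.3,-0.3,0,0,0,-0.5,-1],[0,0,0,0,0,-1,-1],[0,0,0,0,0,-1,-1],[0,0,0,0,0,-1,-1]]]}}

```text
clock: 20.75
position: [0.5635, -0.1168, 0.2053]
tool_rot: [-3.141, -0.002, 2.861]
force: [0.0, 0.9, -4.5]
grip_width: 0.0169
finger_force: 68.7
```

{"method": "move_arm", "body": {"plan": [[[0,0,0,0,0,-1,-1],[0,0,0,0,0,-1,-1],[0,0,0,0,0,-0.5,-1],[0,0,0,0,0,0,-1],[0,0,0,0,0,0,-1],[0,0,0,0,0,0,-1],[0,0,0,0,0,0,-1],[0,0,0,0,0,0,-1],[0,0,0,0,0,0,-1],[0,0,0,0,0,0,-1]]]}}

```text
clock: 21.75
position: [0.5644, -0.116, 0.2062]
tool_rot: [-3.141, -0.0, 3.119]
force: [-0.9, -0.2, -3.7]
grip_width: 0.0163
finger_force: 68.7
```

```bash
python3 - <<'E'
from hole import *
go([.5653,-.1186,.160],179.3)
E
```

```text
t 21.75 at [ 0.5644 -0.116   0.2062] rpy [-1.7999e+02 -2.0000e-02  1.7873e+02] F [-0.9 -0.2 -3.7] w 0.0163
 shift mm [-0.9 -2.6 46.2] units [-0.05 -0.13  2.31]
 turn deg [-0.01 -0.02 -0.57] units [-0.  -0.  -0.1]
 shift units if turned first [-0.04 -0.13  2.31]
```

{"method": "move_arm", "body": {"plan": [[[0,0,0,0,0,-0.1,-1],[-0.04,-0.13,0.5,0,0,0,-1],[0,0,0.8,0,0,0,-1],[0,0,0.6,0,0,0,-1],[0,0,0.3,0,0,0,-1],[0,0,0,0,0,0,-1],[0,0,0,0,0,0,-1],[0,0,0,0,0,0,-1],[0,0,0,0,0,0,-1],[0,0,0,0,0,0,-1]]]}}

```text
clock: 22.75
position: [0.5653, -0.1187, 0.1626]
tool_rot: [-3.141, 0.0, 3.13]
force: [0.1, -0.5, -3.7]
grip_width: 0.0165
finger_force: 68.6
```

```bash
python3 - <<'E'
from hole import *
go([.5653,-.1186,.130],179.3)
c=hole(); s=cam("scene")
a=cv2.resize(c[0][42:122,228:328],(400,320),interpolation=2)
b=cv2.resize(s[0][215:335,130:280],(400,320),interpolation=2)
cv2.imwrite("pics/w9.png",np.hstack([a,b])[:,:,::-1])
cw=cam("wrist"); print("peg0 tip/base px",proj(cw,[.4849,-.1169,.085]).round(1),proj(cw,[.4849,-.1169,.06]).round(1))
E
```

```text
t 22.75 at [ 0.5653 -0.1187  0.1626] rpy [-1.7998e+02  1.0000e-02  1.7933e+02] F [ 0.1 -0.5 -3.7] w 0.0165
 shift mm [ 0.   0.1 32.6] units [0.   0.   1.63]
 turn deg [-0.02  0.01  0.03] units [-0.  0.  0.]
 shift units if turned first [0.   0.   1.63]
expected [276  84]
[   0    0   60   60 2397] [284.9  86. ] tool [0.0783 0.0044 0.0615]
peg0 tip/base px [278.1  82.9] [278.2  84.2]
```

View pics/w9.png

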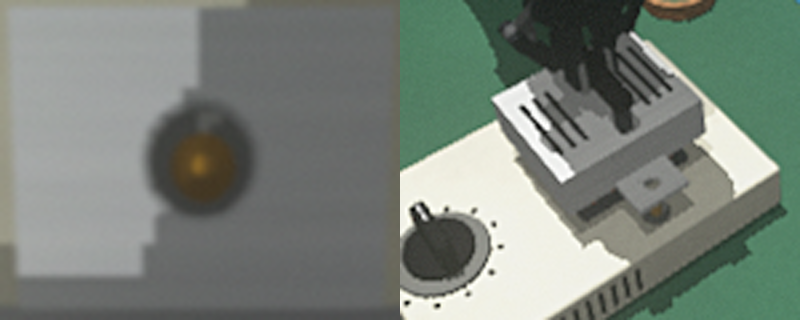

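The peg is inside the ear hole: hole centre at crop (200,157), peg at (202,163), under 1 mm off. The scene view shows the other peg under its hole. I'm lowering slowly and watching the force.

{"method": "move_arm", "body": {"plan": [[[0,0,0.13,0,0,0,-1],[0,0,0.13,0,0,0,-1],[0,0,0.13,0,0,0,-1],[0,0,0.13,0,0,0,-1],[0,0,0.13,0,0,0,-1],[0,0,0.13,0,0,0,-1],[0,0,0.13,0,0,0,-1],[0,0,0.13,0,0,0,-1],[0,0,0.13,0,0,0,-1],[0,0,0.13,0,0,0,-1]]]}}

```text
clock: 23.9
position: [0.5652, -0.1186, 0.136]
tool_rot: [-3.141, -0.0, 3.13]
force: [0.2, 0.3, -4.2]
grip_width: 0.017
finger_force: 68.6
```

Lateral force is close to zero, so both pegs are passing freely. Lowering the rest of the way.

{"method": "move_arm", "body": {"plan": [[[0,0,0.1,0,0,0,-1],[0,0,0.1,0,0,0,-1],[0,0,0.08,0,0,0,-1],[0,0,0.06,0,0,0,-1],[0,0,0.05,0,0,0,-1],[0,0,0.04,0,0,0,-1],[0,0,0,0,0,0,-1],[0,0,0,0,0,0,-1],[0,0,0,0,0,0,-1],[0,0,0,0,0,0,-1]]]}}

```text
clock: 24.9
position: [0.5652, -0.1186, 0.1277]
tool_rot: [-3.141, -0.0, 3.13]
force: [0.2, 1.0, -4.1]
grip_width: 0.0168
finger_force: 68.6
```

{"method": "move_arm", "body": {"plan": [[[0,0,0.03,0,0,0,-1],[0,0,0.03,0,0,0,-1],[0,0,0.03,0,0,0,-1],[0,0,0.03,0,0,0,-1],[0,0,0,0,0,0,-1],[0,0,0,0,0,0,-1],[0,0,0,0,0,0,-1],[0,0,0,0,0,0,-1],[0,0,0,0,0,0,-1],[0,0,0,0,0,0,-1]]]}}

```text
clock: 25.9
position: [0.5653, -0.1187, 0.1273]
tool_rot: [-3.141, 0.001, 3.13]
force: [-13.5, 3.0, 34.1]
grip_width: 0.0169
finger_force: 74.1
```

Contact came at z = 0.1273, matching the seated height of 0.1274. I'll relieve the press, open and lift clear.

{"method": "move_arm", "body": {"plan": [[[0,0,-0.03,0,0,0,-1],[0,0,-0.03,0,0,0,-1],[0,0,-0.02,0,0,0,-1],[0,0,0,0,0,0,-1],[0,0,0,0,0,0,-0.8],[0,0,0,0,0,0,-0.4],[0,0,0,0,0,0,0],[0,0,0,0,0,0,0.3],[0,0,0,0,0,0,0.3],[0,0,0,0,0,0,0.3]]]}}

```text
clock: 26.9
position: [0.5652, -0.1186, 0.1268]
tool_rot: [-3.141, -0.0, 3.13]
force: [-0.0, 0.3, 0.8]
grip_width: 0.0557
finger_force: 0.0
```

{"method": "move_arm", "body": {"plan": [[[0,0,-0.3,0,0,0,0.4],[0,0,-0.8,0,0,0,0.4],[0,0,-1,0,0,0,0.4],[0,0,-1,0,0,0,0.4],[0,0,-1,0,0,0,0.4],[0,0,-1,0,0,0,0.4],[0,0,-1,0,0,0,0.4],[0,0,-0.5,0,0,0,0.4],[0,0,0,0,0,0,0.4],[0,0,0,0,0,0,0.4]]]}}

```text
clock: 27.9
position: [0.565, -0.1186, 0.2582]
tool_rot: [-3.141, -0.001, 3.13]
force: [-1.3, 0.9, -0.2]
grip_width: 0.06
finger_force: 0.0
```

```bash
python3 - <<'E'
from h import *
s=observe(); print(s["position"],s["force"],s["grip_width"])
c=cam("wrist"); save(c,"pics/end.png")
# ear outline at z=.066 near peg0, brass position in hole
for P in([.4849,-.1169],[.642,-.1187]):
    u,v=proj(c,[*P,.066]).astype(int); print("peg px",u,v)
    if 20<v<400:
        r=26; sub=c[0][v-r:v+r,u-r:u+r]; h=cv2.cvtColor(sub,cv2.COLOR_RGB2HSV)
        q=np.argwhere((h[:,:,1]>95)&(h[:,:,0]<28))[:,::-1]; 
        if len(q): print(" brass n",len(q),onplane(c,*(q.mean(0)+[u-r,v-r]),.075).round(4))
# dial line
e=proj(c,[.546,-.2828,.104]).astype(int); u,v=e; sub=cv2.cvtColor(c[0],cv2.COLOR_RGB2GRAY)[v-20:v+20,max(u-10,0):u+11]
n,l,st,ce=cv2.connectedComponentsWithStats((sub>110).astype(np.uint8)); print(e,st[1:])
for k in range(1,n):
    if 40<st[k,4]<200:
        L=np.array([onplane(c,b+max(u-10,0),a+v-20,.104)[:2] for a,b in np.argwhere(l==k)]); d=np.linalg.svd(L-L.mean(0))[2][0]; print("line",L.mean(0).round(4),np.degrees(np.arctan2(d[1],d[0])).round(1))
E
```

```text
[ 0.56496878 -0.11857314  0.2582472 ] [-1.30750637  0.91977877 -0.20133808] 0.05997102791789885
peg px 278 87
 brass n 79 [ 0.4848 -0.1169  0.075 ]
peg px 278 252
[ 78 167] [[  0   0  13  13  48]
 [  7   7   7  27 102]
 [  0  38   1   2   2]]
line [ 0.5318 -0.2861] -49.8
line [ 0.5457 -0.2829] -1.3
```

```bash
python3 - <<'E'
from h import *
c=cam("scene")
for P in([.642,-.1187],):
    u,v=proj(c,[*P,.075]).round().astype(int); r=10; h=cv2.cvtColor(c[0][v-r:v+r,u-r:u+r],cv2.COLOR_RGB2HSV)
    q=np.argwhere((h[:,:,1]>95)&(h[:,:,0]<28)&(h[:,:,2]>40))[:,::-1]; print((u,v),len(q),q.mean(0)+[u-r,v-r] if len(q) else "", "tip/ear-top px",proj(c,[*P,.085]).round(1),proj(c,[*P,.066]).round(1), "rows",q[:,1].min()+v-r,q[:,1].max()+v-r)
print(job_done())
E
```

```text
(np.int64(225), np.int64(290)) 19 [225.21052632 291.52631579] tip/ear-top px [224.7 287.2] [225.6 292.3] rows 288 294
the job is handed in; nothing more can be done
None
```

I turned the dial to its off stop, seated the cover flush over both pegs and released it, then handed the job in at about 28 s; no verdict came back.

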